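Ease the heavy lid of a construction-kit case shut until its catch holds

ROBOT

A 6-joint arm with a two-finger parallel gripper is mounted at the origin on the work surface. World frame = base frame: x ahead of the robot, y to its left, z up, the work surface at z = 0. Lengths are in m, angles in rad, forces in N, time in s.
With the tool pointing down it reaches from about 0.25 to 0.8 m from the base axis. Payload 3.9 kg.
Tool frame: the origin (TCP) lies midway between the tips of the shut fingers; the grasp point (between the pads) lies 19 mm behind it; z points along the fingers, y is the direction in which the jaws open and shut (so a half turn about z gives the same grasp; the last joint's range is limited). The gripper opens to 85 mm and grips with 20 to 120 N. Pads are 22 mm wide; open, the fingers measure 114 mm over their backs; the gripper's body (76 mm by 85 mm) begins 54 mm behind the grasp point. The pads swing forward as they close: fully open they stand 13 mm farther back than shut.
Start: joints at [1.261, 0.26, -0.138, 1.173, 0, 1.571], TCP at [0.16, 0.5, 0.231] pointing down, gripper open.
Joint ranges: [-2.78, 2.78], [-0.83, 1.72], [-1.28, 1.37], [-1.9, 2.12], [-1.57, 1.48], [-3.14, 3.14]. Speed limits (rad/s): [2.57, 2.57, 3.14, 3.14, 3.14, 3.14].

INTERFACE

Orientations are given as [roll, pitch, yaw] about the fixed x, y, z axes, in that order (R = Rz(yaw) Ry(pitch) Rx(roll)).
In Python, from workcell import r gives the robot as it stands.
- The arm moves only by the tool send_rows, never from a script. Its argument "series" is a list of rows, each an object of numbers: "dx", "dy", "dz": the shift along the tool's x, y, z in mm; "turn": the turn about the tool's z in degrees. A call has exactly 8 rows; each row is the pose to reach, as a shift and turn from the pose commanded when the call began, along the tool's axes at that moment; what a row does not reach only later rows make up. A row lasts 1/12 s, in which the tool goes at most 41.7 mm and 7.16 degrees, less where a joint would pass 70% of its speed; a pose out of reach is approached as far as the arm can. A call with a gripper value outside its range is refused whole. "hand" is the closure in counts, from 0 (fully open) to 255 (shut), set as the call begins (left out, the last holds). The fingers move at their own pace and stop on an object; "force" is the grip in N (left out, the last holds). Time passes only in rows, so rows that repeat a pose let the fingers close, or fill a call up. It gives the time, the measured TCP pose, the force and the opening at its end, in the units of the state.
- r.state(): the state, without advancing time (a new reading comes with each control period).
- r.snapshot(name): name is "scene" or "top"; returns the picture (384x512x3 uint8, red, green, blue); there is no depth.
- r.camera_info(name): a dict with "camera_matrix" (3x3 intrinsics, pixels), "R" (3x3) and "t" (3): a world point X has camera coordinates R X + t. Camera axes: x right, y down, z forward; pixel columns grow to the right and rows downward; lengths in m; the calibration is good to about 2 mm. A picture is of the moment at which its call begins. camera_info takes no time and is no camera call.
- r.hand_in(): hands the job in, once; it reports no verdict.
Trained networks look in the newest picture that a camera, given by its name, has taken for a name from the list of things; names that differ only in an ending like _2 or _b are one class to them, and where a whole thing is asked for, a point or a joint stands for the part that bears it (a point fixed in the world has none). Each returns a list of dicts, best first, with "score" (0 to 1); they miss things now and then, are a little off and sometimes report something else, mostly with a low value. They report only what shows in the picture. A call takes as long as a camera call.
- r.search_frame(camera, query): "at" ([x, y, z] in m, in the coordinates of the camera as it stood for that picture, good to about 4 mm: the middle of the surface that is visible of it).
- r.landmark_of(camera, query): "at" ([x, y, z] in m, in the coordinates of the camera as it stood for that picture, good to about 4 mm: a listed point, or the origin of a listed thing).
The state is a dict: "t": time; "joint_pos": joint angles; "qd": joint speeds; "tau": joint torques, N m; "tcp_pos": TCP position; "tool_rot": TCP orientation; "contact_force": force on the tool from outside, world axes, zero at the start; "ft_torque": the same for the moment, N m; "gripper_width": finger opening in m.
Only numpy, scipy, OpenCV 4.12 (cv2) and the standard library are available. Lean on these libraries where they do the work, as an engineer would, in place of code of your own. Each camera call takes 0.05 s, during which the arm holds its last target.

TASK

Close the open kit case: bring its heavy lid forward from where it leans back and ease it down slowly, keeping in touch with it and taking several seconds, so that it never drops or slams. Then press it down near its front edge, firmly but without forcing it, until it is fully home on its rim with the sprung front catch closed over it; leave the things standing round the case where they are, and let go.

Things in the scene. Friction and masses are not known exactly. Their poses are not given: they have to be found in the camera images.
- case: grey plastic kit case, 160 (x) by 260 (y) by 90 high, open on top, fixed to the table. Origin: centre of its underside, on the table. Its -x side is the front (with the black catch, facing the robot), its +x side carries the hinge. A thin black carry handle stands 28 out from its +y end.
- case_hinge (a point): middle of the lid's hinge line, on the upper far edge of the case: 80 behind the case's centre (+x of the case), 90 above the table. The hinge line runs along the case's y; this frame has the case's axes.
- lid (a joint): angle (rad) of the lid, a flat rigid aluminium plate, 165 from hinge line to front edge, 260 wide, 16 thick, about 0.8 kg. 0 is level and shut, 1.57 upright, more leans away from the robot (end stop 1.85). Its inner face passes through the hinge line; its flat, clear outer face lies 16 beyond it: on top when shut, facing away from the robot when open. Caught and home it reads -0.05 to 0.055; uncaught, 0.065 or more.
- lid_edge (a point): middle of the front edge of the lid's outer face; when shut, above the catch, 106 above the table, give or take 8. Stiff friction hinges (1.7 N m, against at most 0.75 N m from the weight) hold the lid at any angle; it moves only while pushed: 10 to 14 N near the front edge when upright, 5 to 10 N when nearly level.
- latch (a joint): how far (m) the catch is pushed out to -x of the case: 0 at rest, rising to about 0.004 while the lid's two steel noses ride down over it, falling back to 0 only when the lid is pressed fully home, noses under the catch.
- catch (a point): the sprung catch, a black plate 60 wide with a steel bar, amid the case's front; this point: its bar's usual place. The lid's noses meet it 19 above home (lid angle 0.07 to 0.16); a springy rim seal resists over the last 6. Passing them takes 6 to 15 N down near the lid's front edge, then rigid rim pads stop the lid. Catch and rim sit up to 8 higher or lower, in no reading: go by feel; over 30 N does damage.
- cart: bystander: small model cart with four black wheels, 100 long, 72 wide, 64 high, beside the case; origin: centre of its underside.
- gear: bystander: grey toothed wheel with a black hub, 70 across, 24 high, lying flat beside the case; origin: centre of its underside.
- jar: bystander: small closed jar with a black cap, 52 across, 75 high, standing beside the case; origin: centre of its underside.

How it is judged:
By the outcome, as a careful person would: the job done as asked, in the order asked, and still so for the second after the job is handed in, with the robot touching nothing.
It also fails if it takes over 72 s, if anything falls off the work surface, if the arm or the gripper's body presses on something with over 40 N, if the wrist force passes 120 N, or if a joint passes its speed limit or range.

## Working session

There is one attempt and no reset: what is moved stays moved. The work goes in short steps, Python scripts to look and compute and a tool call to move; the robot and the scene stay as the last step left them, time stands still between calls to the robot, and variables do not carry over. Pictures are saved under pics/ and viewed, and the job is handed in when it is done.

Besides the shell and the picture viewer there is one more tool, called after "Call:" by a JSON object that holds its "name" and its "arguments", one argument or row to a line. send_rows: Moves the arm, as the interface text tells. Its arguments: {"type":"object","properties":{"series":{"type":"array","items":{"type":"object","properties":{"dx":{"type":"number"},"dy":{"type":"number"},"dz":{"type":"number"},"turn":{"type":"number"}}}},"hand":{"type":"number"},"force":{"type":"number"}},"required":["series"]}

```bash
ls; mkdir -p pics
python3 - <<'E'
from workcell import r
import cv2, numpy as np
for n in ("scene","top"):
    im=r.snapshot(n); cv2.imwrite(f"pics/{n}0.png",im[:,:,::-1])
    ci=r.camera_info(n); R=np.array(ci["R"]);t=np.array(ci["t"])
    print(n,np.round(-R.T@t,3),np.round(R,3).tolist())
    for q in ("case","case_hinge","lid_edge","catch","cart","gear","jar"):
        for d in r.landmark_of(n,q)[:2]:
            print(q,round(d["score"],2),np.round(R.T@(np.array(d["at"])-t),4))
print(r.state())
E
```

```text
pics
scene [0.865 0.493 0.747] [[-0.819, 0.573, 0.008], [0.432, 0.626, -0.65], [-0.378, -0.529, -0.76]]
case 0.84 [ 0.5435 -0.1014 -0.0033]
case_hinge 0.94 [ 0.6184 -0.0729  0.0907]
lid_edge 0.79 [ 0.648  -0.0582  0.2582]
catch 0.88 [ 0.4539 -0.1274  0.0868]
cart 0.93 [ 0.6848 -0.2968 -0.0012]
gear 0.68 [ 4.844e-01  1.395e-01 -1.000e-04]
top [0.388 0.053 1.08 ] [[-0.014, -1.0, 0.012], [-0.987, 0.012, -0.158], [0.158, -0.014, -0.987]]
case 0.71 [ 0.5455 -0.0979 -0.0021]
case 0.49 [ 0.5373 -0.3248 -0.0012]
case_hinge 0.67 [ 0.6197 -0.0674  0.0898]
lid_edge 0.86 [ 0.6415 -0.0617  0.256 ]
lid_edge 0.72 [ 0.5425 -0.0973 -0.0026]
catch 0.8 [ 0.4548 -0.1291  0.0897]
cart 0.79 [ 0.6818 -0.2946  0.0014]
gear 0.93 [ 0.4847  0.1411 -0.0029]
gear 0.3 [ 0.4533 -0.1273  0.0877]
jar 0.58 [ 0.5361 -0.3257 -0.0049]
jar 0.35 [ 0.6414 -0.0586  0.2531]
{'t': 0.8, 'joint_pos': array([ 1.26099744e+00,  2.59957279e-01, -1.38065197e-01,  1.17268951e+00,
        4.81155747e-06,  1.57076567e+00]), 'qd': array([ 0.00087038,  0.00086682, -0.00073655,  0.00020315,  0.0007219 ,
       -0.00065425]), 'tau': array([ 2.16660497e-03, -4.05552328e+01,  2.54223400e+01,  5.79460830e-04,
       -8.74719944e-06,  1.04235076e-05]), 'tcp_pos': array([0.16005784, 0.50002054, 0.23133994]), 'tool_rot': array([ 3.14150831e+00, -4.80897149e-06,  2.83182443e+00]), 'contact_force': array([-0.29475127,  0.96705263, -0.65410859]), 'ft_torque': array([ 0.02056665,  0.01095641, -0.01910963]), 'gripper_width': 0.08523020150627378}
```

View pics/scene0.png

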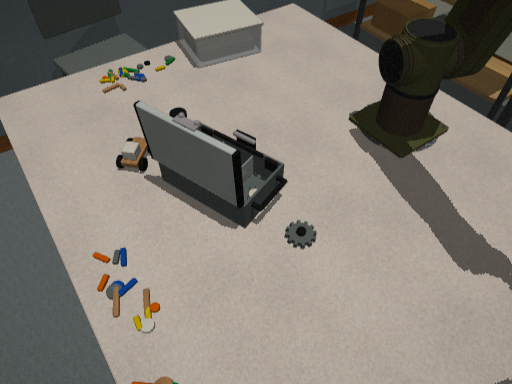

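View pics/top0.png

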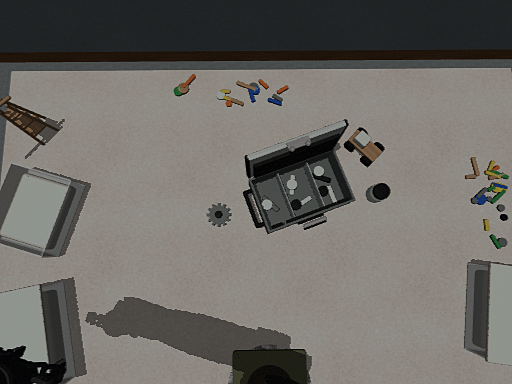

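The scene view shows the lid from behind (about 190,150), the cart at (132,152) and the gear at (300,234). In the top view the case is at about (300,190), with the cart at (363,147), the jar at (378,192) and the gear at (218,214). I'll refine the case yaw next.

```bash
cat > h.py <<'E'
from workcell import r
import cv2, numpy as np
def model(im,n,c,yaw,th,out,crop=None,s=5):
    ci=r.camera_info(n);R=np.array(ci["R"]);t=np.array(ci["t"]);K=np.array(ci["camera_matrix"])
    ca,sa=np.cos(yaw),np.sin(yaw)
    def px(p):
        X=np.array([c[0]+ca*p[0]-sa*p[1],c[1]+sa*p[0]+ca*p[1],p[2]]);q=K@(R@X+t);return q[:2]/q[2]
    x0,y0,x1,y1=crop
    g=cv2.resize(im[y0:y1,x0:x1,::-1],None,fx=s,fy=s,interpolation=cv2.INTER_CUBIC)
    g=cv2.convertScaleAbs(g,alpha=1.5,beta=20)
    def poly(P,col):
        q=np.array([(px(p)-[x0,y0]+.5)*s for p in P]);cv2.polylines(g,[np.int32(q.round())],True,col,1)
    poly([(-.08,-.13,.09),(.08,-.13,.09),(.08,.13,.09),(-.08,.13,.09)],(0,255,0))
    L=lambda a,b,y:(.08-a*np.cos(th)+b*np.sin(th),y,.09+a*np.sin(th)+b*np.cos(th))
    poly([L(0,.016,-.13),L(.165,.016,-.13),L(.165,.016,.13),L(0,.016,.13)],(0,0,255))
    cv2.imwrite(out,g)
E
python3 - <<'E'
from h import *
im=cv2.imread("pics/top0.png")[:,:,::-1]; im2=cv2.imread("pics/scene0.png")[:,:,::-1]
model(im,"top",(.5435,-.0985),np.radians(19.5),1.645,"pics/m_top.png",(230,100,390,240))
model(im2,"scene",(.5435,-.0985),np.radians(19.5),1.645,"pics/m_sc.png",(120,90,300,230),4)
E
```

```text
(no output)
```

View pics/m_top.png

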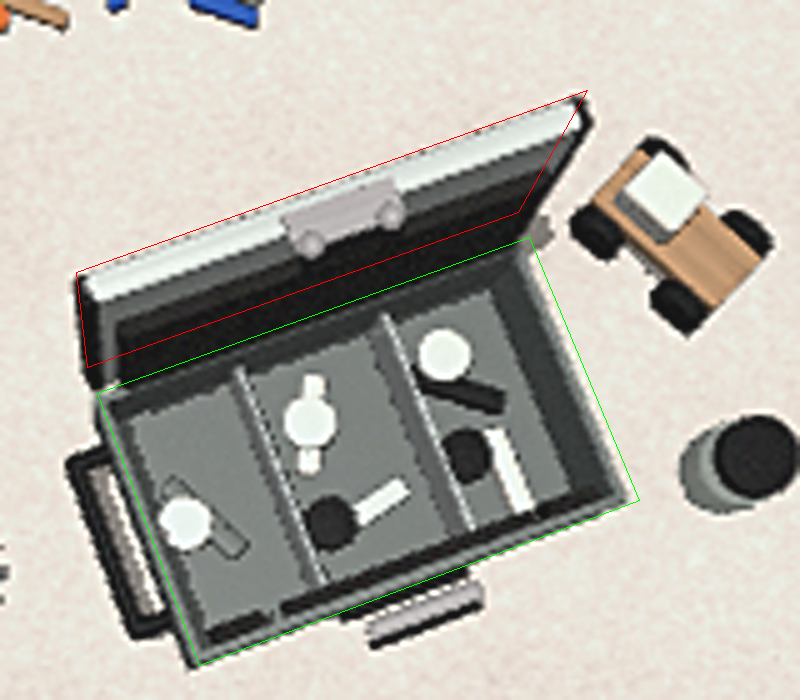

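View pics/m_sc.png

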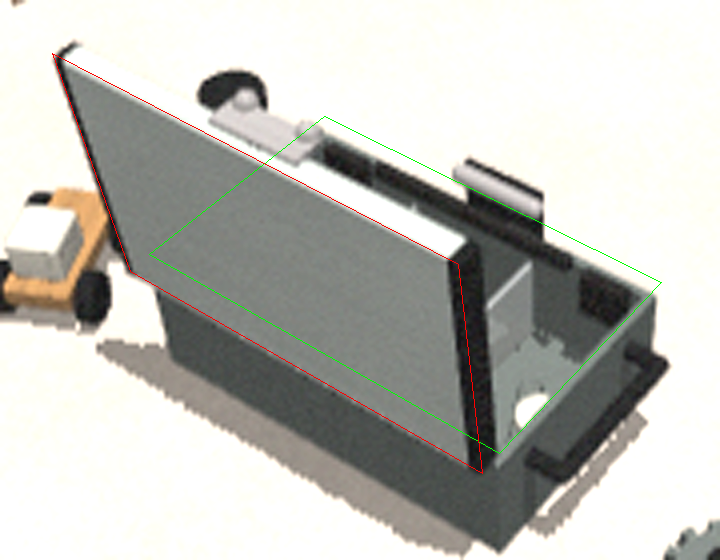

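Call:
{"name": "send_rows", "arguments": {
  "series": [
    {"dx": -28, "dy": -15, "dz": -17, "turn": 7},
    {"dx": -56, "dy": -30, "dz": -34, "turn": 14},
    {"dx": -84, "dy": -45, "dz": -51, "turn": 21},
    {"dx": -112, "dy": -60, "dz": -68, "turn": 28},
    {"dx": -140, "dy": -75, "dz": -85, "turn": 35},
    {"dx": -168, "dy": -90, "dz": -102, "turn": 42},
    {"dx": -196, "dy": -105, "dz": -115, "turn": 49},
    {"dx": -224, "dy": -120, "dz": -120, "turn": 56}
  ],
  "hand": 255,
  "force": 60
}}

```text
t: 1.47
tcp_pos: [0.3382, 0.3168, 0.3536]
tool_rot: [3.138, -0.002, 1.849]
contact_force: [0.5, 0.2, 0.4]
gripper_width: 0.0003
```

```bash
cat >> h.py <<'E'
C=np.array([.5435,-.0985]);Y=np.radians(19.5)
def rel():
    s=r.state();p=s["tcp_pos"];d=p[:2]-C
    cx=d@[np.cos(Y),np.sin(Y)];cy=d@[-np.sin(Y),np.cos(Y)]
    f=s["contact_force"];
    print("t",round(s["t"],2),"case xyz mm",np.round([cx*1e3,cy*1e3,p[2]*1e3],1),"yaw",np.degrees(s["tool_rot"]).round(2),"F case",np.round([f[:2]@[np.cos(Y),np.sin(Y)],f[:2]@[-np.sin(Y),np.cos(Y)],f[2]],1),"w",round(s["gripper_width"],4))
    return s
def to(cx,cy,z):
    s=r.state();a=s["tool_rot"][2];p=s["tcp_pos"]
    T=C+np.array([np.cos(Y)*cx-np.sin(Y)*cy,np.sin(Y)*cx+np.cos(Y)*cy])/1e3-p[:2]
    print("dx,dy,dz,turn",np.round([1e3*T@[np.cos(a),np.sin(a)],1e3*T@[np.sin(a),-np.cos(a)],1e3*p[2]-z,np.degrees(a-Y)],1))
E
python3 -c "
from h import *
rel();to(150,0,350)"
```

```text
t 1.47 case xyz mm [-54.9 460.  353.6] yaw [ 1.7980e+02 -1.0000e-01  1.0592e+02] F case [ 0.5 -0.   0.4] w 0.0003
dx,dy,dz,turn [-446.3  233.2    3.6   86.4]
```

Call:
{"name": "send_rows", "arguments": {
  "series": [
    {"dx": -28, "dy": 15, "dz": 0, "turn": 7},
    {"dx": -56, "dy": 30, "dz": 0, "turn": 14},
    {"dx": -84, "dy": 45, "dz": 0, "turn": 21},
    {"dx": -112, "dy": 60, "dz": 0, "turn": 28},
    {"dx": -140, "dy": 75, "dz": 0, "turn": 35},
    {"dx": -168, "dy": 90, "dz": 0, "turn": 42},
    {"dx": -196, "dy": 105, "dz": 0, "turn": 49},
    {"dx": -224, "dy": 120, "dz": 0, "turn": 56}
  ]
}}

```text
t: 2.13
tcp_pos: [0.5156, 0.1346, 0.3514]
tool_rot: [3.142, -0.0, 0.871]
contact_force: [0.2, 0.9, -0.3]
gripper_width: -0.0
```

```bash
python3 -c "
from h import *
rel();to(150,0,350)"
```

```text
t 2.13 case xyz mm [ 51.5 229.  351.4] yaw [ 1.800e+02 -2.000e-02  4.989e+01] F case [ 0.4  0.8 -0.3] w -0.0
dx,dy,dz,turn [-30.9 247.4   1.4  30.4]
```

Call:
{"name": "send_rows", "arguments": {
  "series": [
    {"dx": -4, "dy": 33, "turn": 5},
    {"dx": -8, "dy": 66, "turn": 10},
    {"dx": -12, "dy": 99, "turn": 15},
    {"dx": -16, "dy": 132, "turn": 20},
    {"dx": -20, "dy": 165, "turn": 25},
    {"dx": -24, "dy": 198, "turn": 30},
    {"dx": -28, "dy": 231, "turn": 30.4},
    {"dx": -31, "dy": 247, "turn": 30.4}
  ]
}}

```text
schema error: expected keys dx, dy, dz, turn
```

```bash
python3 -c "
from h import *
rel();to(150,0,225)
im=r.snapshot('scene');cv2.imwrite('pics/s2.png',im[:,:,::-1])"
```

```text
t 2.13 case xyz mm [ 51.5 229.  351.4] yaw [ 1.800e+02 -2.000e-02  4.989e+01] F case [ 0.4  0.8 -0.3] w -0.0
dx,dy,dz,turn [-30.9 247.4 126.4  30.4]
```

View pics/s2.png

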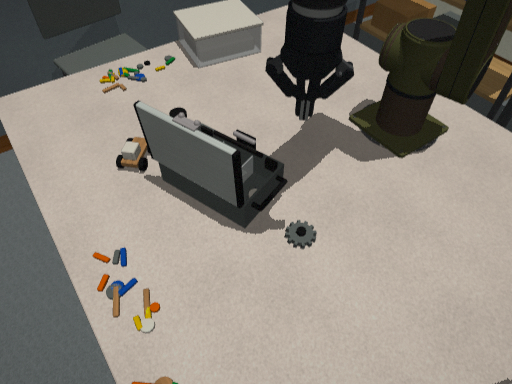

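The call was refused because every row needs all four keys. The picture shows the shut gripper at (305,110) and the lid unchanged.

Call:
{"name": "send_rows", "arguments": {
  "series": [
    {"dx": -4, "dy": 33, "dz": 0, "turn": 5},
    {"dx": -8, "dy": 66, "dz": 0, "turn": 10},
    {"dx": -12, "dy": 99, "dz": 0, "turn": 15},
    {"dx": -16, "dy": 132, "dz": 0, "turn": 20},
    {"dx": -20, "dy": 165, "dz": 0, "turn": 25},
    {"dx": -24, "dy": 198, "dz": 0, "turn": 30},
    {"dx": -28, "dy": 231, "dz": 0, "turn": 30.4},
    {"dx": -31, "dy": 247, "dz": 0, "turn": 30.4}
  ]
}}

```text
t: 2.85
tcp_pos: [0.6868, -0.0487, 0.3498]
tool_rot: [3.141, 0.001, 0.344]
contact_force: [-0.2, -0.0, -0.5]
gripper_width: -0.0
```

```bash
python3 -c "
from h import *
rel();to(150,0,225)
im=r.snapshot('scene');cv2.imwrite('pics/s3.png',im[:,:,::-1])"
```

```text
t 2.85 case xyz mm [151.7  -0.9 349.8] yaw [1.7995e+02 4.0000e-02 1.9730e+01] F case [-0.2  0.  -0.5] w -0.0
dx,dy,dz,turn [ -1.7  -0.9 124.8   0.2]
```

View pics/s3.png

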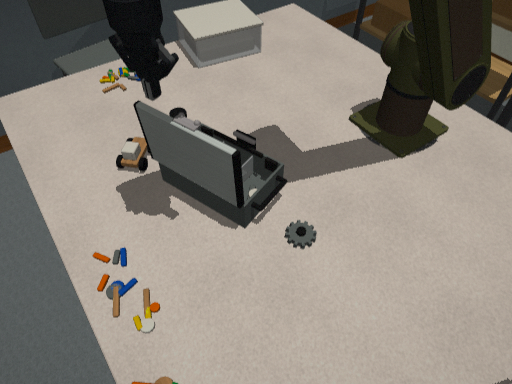

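The gripper tip is at (152,95), high behind the lid, so I can descend.

Call:
{"name": "send_rows", "arguments": {
  "series": [
    {"dx": 0, "dy": 0, "dz": 18, "turn": 0},
    {"dx": 0, "dy": 0, "dz": 36, "turn": 0},
    {"dx": 0, "dy": 0, "dz": 54, "turn": 0},
    {"dx": 0, "dy": 0, "dz": 72, "turn": 0},
    {"dx": 0, "dy": 0, "dz": 90, "turn": 0},
    {"dx": 0, "dy": 0, "dz": 108, "turn": 0},
    {"dx": -3, "dy": 0, "dz": 122, "turn": 0},
    {"dx": -6, "dy": 0, "dz": 127, "turn": 0}
  ]
}}

```text
t: 3.57
tcp_pos: [0.6774, -0.0471, 0.2215]
tool_rot: [-3.14, 0.004, 0.347]
contact_force: [-0.3, 0.2, 0.0]
gripper_width: -0.0004
```

Call:
{"name": "send_rows", "arguments": {
  "series": [
    {"dx": -3, "dy": 0, "dz": 0, "turn": 0},
    {"dx": -6, "dy": 0, "dz": 0, "turn": 0},
    {"dx": -9, "dy": 0, "dz": 0, "turn": 0},
    {"dx": -12, "dy": 0, "dz": 0, "turn": 0},
    {"dx": -15, "dy": 0, "dz": 0, "turn": 0},
    {"dx": -18, "dy": 0, "dz": 0, "turn": 0},
    {"dx": -20, "dy": 0, "dz": 0, "turn": 0},
    {"dx": -22, "dy": 0, "dz": 0, "turn": 0}
  ]
}}

```text
t: 4.23
tcp_pos: [0.6583, -0.0555, 0.2246]
tool_rot: [3.141, -0.0, 0.346]
contact_force: [0.3, -0.1, -0.7]
gripper_width: 0.0003
```

```bash
python3 -c "
from h import *
rel()"
```

```text
t 4.23 case xyz mm [122.6   2.2 224.6] yaw [ 1.7999e+02 -2.0000e-02  1.9840e+01] F case [ 0.2 -0.2 -0.7] w 0.0003
```

```bash
python3 -c "
import numpy as np
s=145
f=lambda d:np.array([91-s*np.cos(d)+16*np.sin(d),90+s*np.sin(d)+16*np.cos(d)])
for a in range(90,0,-8):
    b=f(np.radians(a));print(a,b.round(1),[(f(np.radians(a-k))-b).round(1).tolist() for k in range(1,9)])
"
```

```text
90 [107. 235.] [[-2.5, 0.3], [-5.1, 0.5], [-7.6, 0.6], [-10.2, 0.8], [-12.7, 0.8], [-15.2, 0.9], [-17.8, 0.9], [-20.3, 0.8]]
82 [ 86.7 235.8] [[-2.5, -0.1], [-5.1, -0.2], [-7.6, -0.4], [-10.2, -0.7], [-12.7, -0.9], [-15.2, -1.3], [-17.7, -1.6], [-20.3, -2.0]]
74 [ 66.4 233.8] [[-2.5, -0.5], [-5.0, -0.9], [-7.5, -1.5], [-10.0, -2.1], [-12.4, -2.7], [-14.9, -3.4], [-17.3, -4.1], [-19.8, -4.8]]
66 [ 46.6 229. ] [[-2.4, -0.8], [-4.8, -1.6], [-7.2, -2.5], [-9.6, -3.4], [-11.9, -4.4], [-14.3, -5.4], [-16.6, -6.4], [-18.9, -7.5]]
58 [ 27.7 221.4] [[-2.3, -1.1], [-4.5, -2.3], [-6.8, -3.5], [-9.0, -4.7], [-11.2, -6.0], [-13.4, -7.3], [-15.5, -8.7], [-17.7, -10.1]]
50 [ 10.1 211.4] [[-2.1, -1.4], [-4.2, -2.9], [-6.2, -4.4], [-8.3, -5.9], [-10.3, -7.5], [-12.2, -9.1], [-14.2, -10.8], [-16.1, -12.4]]
42 [ -6.  198.9] [[-1.9, -1.7], [-3.7, -3.5], [-5.6, -5.2], [-7.4, -7.0], [-9.1, -8.9], [-10.9, -10.7], [-12.5, -12.6], [-14.2, -14.6]]
34 [-20.3 184.3] [[-1.6, -2.0], [-3.2, -3.9], [-4.8, -6.0], [-6.3, -8.0], [-7.8, -10.1], [-9.3, -12.1], [-10.7, -14.3], [-12.0, -16.4]]
26 [-32.3 167.9] [[-1.3, -2.2], [-2.6, -4.4], [-3.9, -6.6], [-5.1, -8.8], [-6.3, -11.0], [-7.5, -13.3], [-8.6, -15.6], [-9.6, -17.9]]
18 [-42. 150.] [[-1.0, -2.3], [-2.0, -4.7], [-3.0, -7.0], [-3.9, -9.4], [-4.7, -11.8], [-5.5, -14.2], [-6.3, -16.7], [-7.1, -19.1]]
10 [-49.  130.9] [[-0.7, -2.4], [-1.3, -4.9], [-2.0, -7.4], [-2.5, -9.9], [-3.0, -12.4], [-3.5, -14.9], [-3.9, -17.4], [-4.3, -19.9]]
2 [-53.4 111.1] [[-0.3, -2.5], [-0.6, -5.1], [-0.9, -7.6], [-1.1, -10.1], [-1.3, -12.7], [-1.4, -15.2], [-1.5, -17.7], [-1.5, -20.3]]
```

Call:
{"name": "send_rows", "arguments": {
  "series": [
    {"dx": -2, "dy": 0, "dz": -2, "turn": 0},
    {"dx": -4, "dy": 0, "dz": -4, "turn": 0},
    {"dx": -6, "dy": 0, "dz": -6, "turn": 0},
    {"dx": -8, "dy": 0, "dz": -8, "turn": 0},
    {"dx": -10, "dy": 0, "dz": -10, "turn": 0},
    {"dx": -12, "dy": 0, "dz": -10, "turn": 0},
    {"dx": -14, "dy": 0, "dz": -10, "turn": 0},
    {"dx": -16, "dy": 0, "dz": -10, "turn": 0}
  ]
}}

```text
t: 4.9
tcp_pos: [0.6477, -0.0592, 0.2348]
tool_rot: [-3.142, -0.009, 0.348]
contact_force: [9.4, 4.7, -3.7]
gripper_width: 0.0002
```

```bash
python3 -c "
from h import *
rel()
r.snapshot('scene')
im=r.snapshot('scene');cv2.imwrite('pics/s4.png',cv2.resize(im[60:260,80:340,::-1],None,fx=3,fy=3))"
```

```text
t 4.9 case xyz mm [111.3   2.3 234.8] yaw [-180.     -0.52   19.92] F case [10.5  1.3 -3.7] w 0.0002
```

View pics/s4.png

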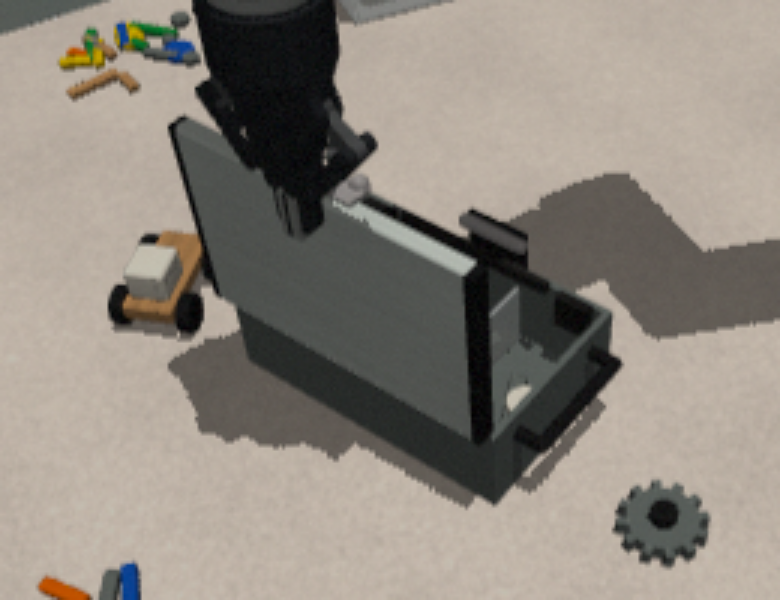

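The fingertip (crop about 300,230) rests on the lid's back near its top edge with about 10 N, and the lid is moving. I'll follow the arc from here.

Call:
{"name": "send_rows", "arguments": {
  "series": [
    {"dx": -2.5, "dy": 0, "dz": 0, "turn": 0},
    {"dx": -5, "dy": 0, "dz": -0.5, "turn": 0},
    {"dx": -7.6, "dy": 0, "dz": -0.6, "turn": 0},
    {"dx": -10.2, "dy": 0, "dz": -0.8, "turn": 0},
    {"dx": -12.7, "dy": 0, "dz": -0.8, "turn": 0},
    {"dx": -15.2, "dy": 0, "dz": -0.9, "turn": 0},
    {"dx": -17.8, "dy": 0, "dz": -0.9, "turn": 0},
    {"dx": -20.3, "dy": 0, "dz": -0.8, "turn": 0}
  ]
}}

```text
t: 5.67
tcp_pos: [0.6292, -0.0659, 0.236]
tool_rot: [3.142, -0.011, 0.348]
contact_force: [10.7, 4.8, -4.7]
gripper_width: -0.0
```

Call:
{"name": "send_rows", "arguments": {
  "series": [
    {"dx": -2.5, "dy": 0, "dz": 0.1, "turn": 0},
    {"dx": -5, "dy": 0, "dz": 0.2, "turn": 0},
    {"dx": -7.6, "dy": 0, "dz": 0.4, "turn": 0},
    {"dx": -10.2, "dy": 0, "dz": 0.7, "turn": 0},
    {"dx": -12.7, "dy": 0, "dz": 0.9, "turn": 0},
    {"dx": -15.2, "dy": 0, "dz": 1.3, "turn": 0},
    {"dx": -17.8, "dy": 0, "dz": 1.6, "turn": 0},
    {"dx": -20.3, "dy": 0, "dz": 2, "turn": 0}
  ]
}}

```text
t: 6.33
tcp_pos: [0.6104, -0.0727, 0.2345]
tool_rot: [3.141, -0.012, 0.348]
contact_force: [9.9, 5.2, -2.5]
gripper_width: -0.0001
```

```bash
python3 -c "
from h import *
rel()"
```

```text
t 6.33 case xyz mm [ 71.7   2.  234.5] yaw [179.99  -0.67  19.94] F case [11.1  1.6 -2.5] w -0.0001
```

Call:
{"name": "send_rows", "arguments": {
  "series": [
    {"dx": -2.5, "dy": 0, "dz": 0.5, "turn": 0},
    {"dx": -5, "dy": 0, "dz": 0.9, "turn": 0},
    {"dx": -7.5, "dy": 0, "dz": 1.5, "turn": 0},
    {"dx": -10, "dy": 0, "dz": 2.1, "turn": 0},
    {"dx": -12.4, "dy": 0, "dz": 2.7, "turn": 0},
    {"dx": -14.9, "dy": 0, "dz": 3.4, "turn": 0},
    {"dx": -17.3, "dy": 0, "dz": 4.1, "turn": 0},
    {"dx": -19.8, "dy": 0, "dz": 4.8, "turn": 0}
  ]
}}

```text
t: 7.0
tcp_pos: [0.592, -0.0793, 0.2304]
tool_rot: [3.141, -0.012, 0.348]
contact_force: [10.0, 5.3, 0.1]
gripper_width: -0.0
```

Call:
{"name": "send_rows", "arguments": {
  "series": [
    {"dx": -2.4, "dy": 0, "dz": 0.8, "turn": 0},
    {"dx": -4.8, "dy": 0, "dz": 1.6, "turn": 0},
    {"dx": -7.2, "dy": 0, "dz": 2.5, "turn": 0},
    {"dx": -9.6, "dy": 0, "dz": 3.4, "turn": 0},
    {"dx": -11.9, "dy": 0, "dz": 4.4, "turn": 0},
    {"dx": -14.3, "dy": 0, "dz": 5.4, "turn": 0},
    {"dx": -16.6, "dy": 0, "dz": 6.4, "turn": 0},
    {"dx": -18.9, "dy": 0, "dz": 7.5, "turn": 0}
  ]
}}

```text
t: 7.67
tcp_pos: [0.574, -0.0858, 0.2234]
tool_rot: [3.141, -0.012, 0.348]
contact_force: [7.3, 5.8, 3.5]
gripper_width: 0.0
```

```bash
python3 -c "
from h import *
rel()
im=r.snapshot('scene');cv2.imwrite('pics/s5.png',cv2.resize(im[60:260,80:340,::-1],None,fx=3,fy=3))"
```

```text
t 7.67 case xyz mm [ 33.    1.8 223.4] yaw [179.98  -0.71  19.94] F case [8.9 3.  3.5] w 0.0
```

View pics/s5.png

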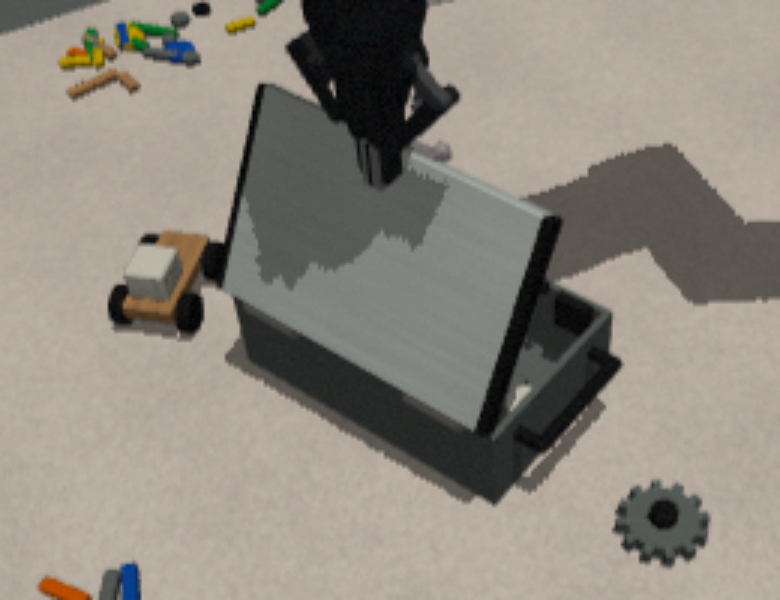

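The lid is at about 60° with the tip in touch near its edge (crop about 380,180). The cart and gear are untouched, so I continue.

Call:
{"name": "send_rows", "arguments": {
  "series": [
    {"dx": -2.3, "dy": 0, "dz": 1.1, "turn": 0},
    {"dx": -4.5, "dy": 0, "dz": 2.3, "turn": 0},
    {"dx": -6.8, "dy": 0, "dz": 3.5, "turn": 0},
    {"dx": -9, "dy": 0, "dz": 4.7, "turn": 0},
    {"dx": -11.2, "dy": 0, "dz": 6, "turn": 0},
    {"dx": -13.4, "dy": 0, "dz": 7.3, "turn": 0},
    {"dx": -15.5, "dy": 0, "dz": 8.7, "turn": 0},
    {"dx": -17.7, "dy": 0, "dz": 10.1, "turn": 0}
  ]
}}

```text
t: 8.38
tcp_pos: [0.5568, -0.092, 0.2137]
tool_rot: [3.141, -0.012, 0.348]
contact_force: [6.2, 5.3, 6.5]
gripper_width: -0.0001
```

Call:
{"name": "send_rows", "arguments": {
  "series": [
    {"dx": -2.1, "dy": 0, "dz": 1.4, "turn": 0},
    {"dx": -4.2, "dy": 0, "dz": 2.9, "turn": 0},
    {"dx": -6.2, "dy": 0, "dz": 4.4, "turn": 0},
    {"dx": -8.3, "dy": 0, "dz": 5.9, "turn": 0},
    {"dx": -10.3, "dy": 0, "dz": 7.5, "turn": 0},
    {"dx": -12.2, "dy": 0, "dz": 9.1, "turn": 0},
    {"dx": -14.2, "dy": 0, "dz": 10.8, "turn": 0},
    {"dx": -16.1, "dy": 0, "dz": 12.4, "turn": 0}
  ]
}}

```text
t: 9.05
tcp_pos: [0.5407, -0.0978, 0.2014]
tool_rot: [3.141, -0.01, 0.348]
contact_force: [2.4, 5.5, 9.2]
gripper_width: 0.0001
```

Call:
{"name": "send_rows", "arguments": {
  "series": [
    {"dx": -1.9, "dy": 0, "dz": 1.7, "turn": 0},
    {"dx": -3.7, "dy": 0, "dz": 3.5, "turn": 0},
    {"dx": -5.6, "dy": 0, "dz": 5.2, "turn": 0},
    {"dx": -7.4, "dy": 0, "dz": 7, "turn": 0},
    {"dx": -9.1, "dy": 0, "dz": 8.9, "turn": 0},
    {"dx": -10.9, "dy": 0, "dz": 10.7, "turn": 0},
    {"dx": -12.5, "dy": 0, "dz": 12.6, "turn": 0},
    {"dx": -14.2, "dy": 0, "dz": 14.6, "turn": 0}
  ]
}}

```text
t: 9.72
tcp_pos: [0.5264, -0.103, 0.1866]
tool_rot: [3.141, -0.008, 0.347]
contact_force: [1.3, 3.7, 9.6]
gripper_width: -0.0003
```

```bash
python3 -c "
from h import *
rel()
im=r.snapshot('scene');cv2.imwrite('pics/s6.png',cv2.resize(im[60:260,80:340,::-1],None,fx=3,fy=3))"
```

```text
t 9.72 case xyz mm [-17.7   1.5 186.6] yaw [179.96  -0.43  19.9 ] F case [2.4 3.  9.6] w -0.0003
```

View pics/s6.png

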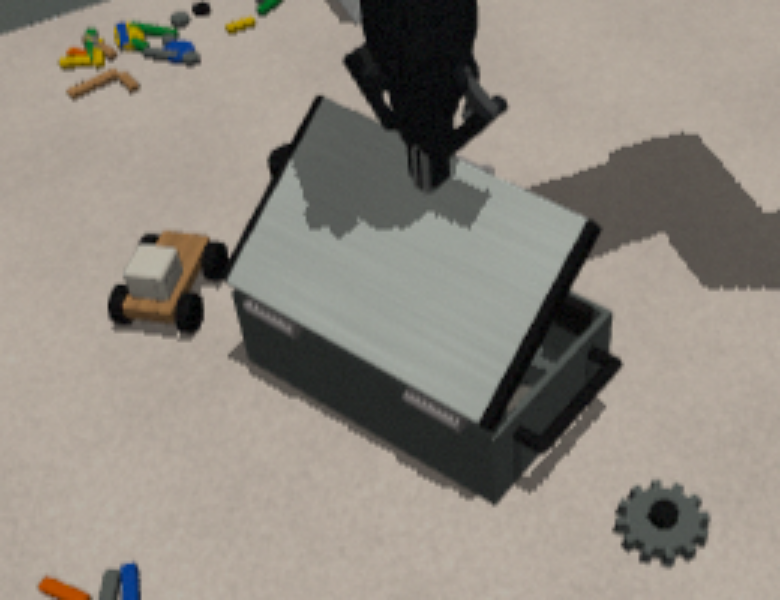

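The lid is at about 35°, still in touch at roughly 10 N (tip at crop 430,185).

Call:
{"name": "send_rows", "arguments": {
  "series": [
    {"dx": -1.6, "dy": 0, "dz": 2, "turn": 0},
    {"dx": -3.2, "dy": 0, "dz": 3.9, "turn": 0},
    {"dx": -4.8, "dy": 0, "dz": 6, "turn": 0},
    {"dx": -6.3, "dy": 0, "dz": 8, "turn": 0},
    {"dx": -7.8, "dy": 0, "dz": 10.1, "turn": 0},
    {"dx": -9.3, "dy": 0, "dz": 12.1, "turn": 0},
    {"dx": -10.7, "dy": 0, "dz": 14.3, "turn": 0},
    {"dx": -12, "dy": 0, "dz": 16.4, "turn": 0}
  ]
}}

```text
t: 10.43
tcp_pos: [0.5142, -0.1074, 0.1698]
tool_rot: [3.141, -0.005, 0.347]
contact_force: [-0.2, 1.8, 9.9]
gripper_width: -0.0001
```

Call:
{"name": "send_rows", "arguments": {
  "series": [
    {"dx": -1.3, "dy": 0, "dz": 2.2, "turn": 0},
    {"dx": -2.6, "dy": 0, "dz": 4.4, "turn": 0},
    {"dx": -3.9, "dy": 0, "dz": 6.6, "turn": 0},
    {"dx": -5.1, "dy": 0, "dz": 8.8, "turn": 0},
    {"dx": -6.3, "dy": 0, "dz": 11, "turn": 0},
    {"dx": -7.5, "dy": 0, "dz": 13.3, "turn": 0},
    {"dx": -8.6, "dy": 0, "dz": 15.6, "turn": 0},
    {"dx": -9.6, "dy": 0, "dz": 17.9, "turn": 0}
  ]
}}

```text
t: 11.1
tcp_pos: [0.5045, -0.1109, 0.1515]
tool_rot: [3.141, -0.004, 0.347]
contact_force: [-1.3, 2.0, 9.4]
gripper_width: 0.0001
```

```bash
python3 -c "
from h import *
rel()"
```

```text
t 11.1 case xyz mm [-40.9   1.4 151.5] yaw [179.97  -0.21  19.87] F case [-0.6  2.3  9.4] w 0.0001
```

Call:
{"name": "send_rows", "arguments": {
  "series": [
    {"dx": -0.6, "dy": 0, "dz": 1.2, "turn": 0},
    {"dx": -1.1, "dy": 0, "dz": 2.4, "turn": 0},
    {"dx": -1.6, "dy": 0, "dz": 3.6, "turn": 0},
    {"dx": -2.1, "dy": 0, "dz": 4.8, "turn": 0},
    {"dx": -2.6, "dy": 0, "dz": 6, "turn": 0},
    {"dx": -3, "dy": 0, "dz": 7.2, "turn": 0},
    {"dx": -3.4, "dy": 0, "dz": 8.4, "turn": 0},
    {"dx": -3.9, "dy": 0, "dz": 9.6, "turn": 0}
  ]
}}

```text
t: 11.77
tcp_pos: [0.5005, -0.1123, 0.1417]
tool_rot: [3.141, -0.003, 0.347]
contact_force: [-1.7, 1.7, 8.9]
gripper_width: -0.0004
```

```bash
python3 -c "
from h import *
rel()
im=r.snapshot('scene');cv2.imwrite('pics/s7.png',cv2.resize(im[60:260,80:340,::-1],None,fx=3,fy=3))"
```

```text
t 11.77 case xyz mm [-45.1   1.4 141.7] yaw [ 1.7998e+02 -1.6000e-01  1.9870e+01] F case [-1.1  2.2  8.9] w -0.0004
```

View pics/s7.png

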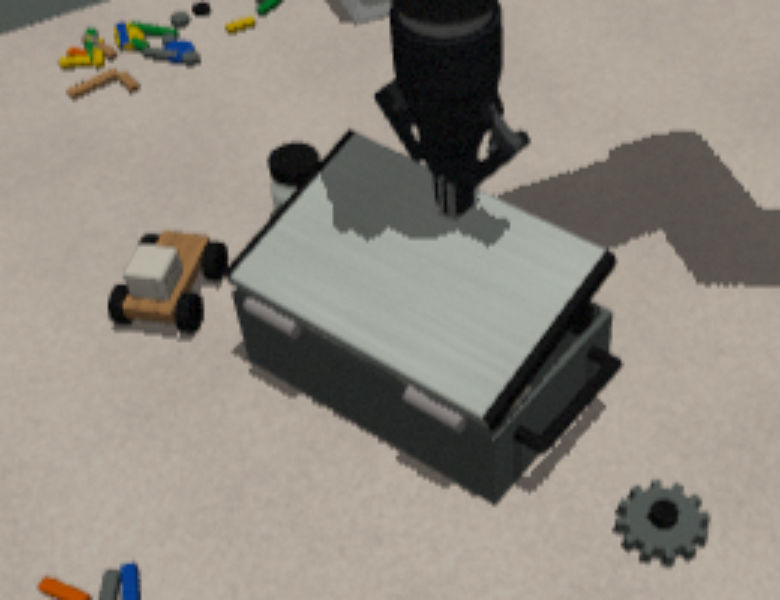

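The lid is at about 14° and the tip is in touch near the front middle.

Call:
{"name": "send_rows", "arguments": {
  "series": [
    {"dx": -0.4, "dy": 0, "dz": 1, "turn": 0},
    {"dx": -0.8, "dy": 0, "dz": 2, "turn": 0},
    {"dx": -1.2, "dy": 0, "dz": 3, "turn": 0},
    {"dx": -1.6, "dy": 0, "dz": 4, "turn": 0},
    {"dx": -2, "dy": 0, "dz": 5, "turn": 0},
    {"dx": -2.4, "dy": 0, "dz": 6, "turn": 0},
    {"dx": -2.7, "dy": 0, "dz": 7, "turn": 0},
    {"dx": -3, "dy": 0, "dz": 8, "turn": 0}
  ]
}}

```text
t: 12.48
tcp_pos: [0.4978, -0.1133, 0.1336]
tool_rot: [3.141, -0.003, 0.347]
contact_force: [-0.6, 3.0, 8.1]
gripper_width: 0.0003
```

Call:
{"name": "send_rows", "arguments": {
  "series": [
    {"dx": -0.3, "dy": 0, "dz": 0.6, "turn": 0},
    {"dx": -0.5, "dy": 0, "dz": 1.2, "turn": 0},
    {"dx": -0.7, "dy": 0, "dz": 1.8, "turn": 0},
    {"dx": -0.9, "dy": 0, "dz": 2.4, "turn": 0},
    {"dx": -1.1, "dy": 0, "dz": 3, "turn": 0},
    {"dx": -1.3, "dy": 0, "dz": 3.6, "turn": 0},
    {"dx": -1.5, "dy": 0, "dz": 4.2, "turn": 0},
    {"dx": -1.6, "dy": 0, "dz": 4.8, "turn": 0}
  ]
}}

```text
t: 13.15
tcp_pos: [0.4965, -0.1138, 0.1289]
tool_rot: [3.141, -0.003, 0.347]
contact_force: [-0.6, 2.5, 8.8]
gripper_width: 0.0
```

Call:
{"name": "send_rows", "arguments": {
  "series": [
    {"dx": -0.2, "dy": 0, "dz": 0.4, "turn": 0},
    {"dx": -0.3, "dy": 0, "dz": 0.8, "turn": 0},
    {"dx": -0.4, "dy": 0, "dz": 1.2, "turn": 0},
    {"dx": -0.5, "dy": 0, "dz": 1.6, "turn": 0},
    {"dx": -0.6, "dy": 0, "dz": 2, "turn": 0},
    {"dx": -0.7, "dy": 0, "dz": 2.4, "turn": 0},
    {"dx": -0.8, "dy": 0, "dz": 2.8, "turn": 0},
    {"dx": -0.9, "dy": 0, "dz": 3.2, "turn": 0}
  ]
}}

```text
t: 13.82
tcp_pos: [0.4957, -0.1141, 0.1256]
tool_rot: [3.141, -0.003, 0.347]
contact_force: [-0.6, 2.3, 8.2]
gripper_width: 0.0001
```

```bash
python3 -c "
from h import *
rel()"
```

```text
t 13.82 case xyz mm [-50.3   1.3 125.6] yaw [179.99  -0.19  19.87] F case [0.2 2.4 8.2] w 0.0001
```

Call:
{"name": "send_rows", "arguments": {
  "series": [
    {"dx": -0.2, "dy": 0, "dz": 0.4, "turn": 0},
    {"dx": -0.3, "dy": 0, "dz": 0.8, "turn": 0},
    {"dx": -0.4, "dy": 0, "dz": 1.2, "turn": 0},
    {"dx": -0.5, "dy": 0, "dz": 1.6, "turn": 0},
    {"dx": -0.6, "dy": 0, "dz": 2, "turn": 0},
    {"dx": -0.7, "dy": 0, "dz": 2.4, "turn": 0},
    {"dx": -0.8, "dy": 0, "dz": 2.8, "turn": 0},
    {"dx": -0.9, "dy": 0, "dz": 3.2, "turn": 0}
  ]
}}

```text
t: 14.48
tcp_pos: [0.4949, -0.1143, 0.1224]
tool_rot: [3.141, -0.004, 0.347]
contact_force: [-1.1, 2.6, 8.0]
gripper_width: 0.0003
```

Call:
{"name": "send_rows", "arguments": {
  "series": [
    {"dx": -0.1, "dy": 0, "dz": 0.3, "turn": 0},
    {"dx": -0.2, "dy": 0, "dz": 0.6, "turn": 0},
    {"dx": -0.3, "dy": 0, "dz": 0.9, "turn": 0},
    {"dx": -0.3, "dy": 0, "dz": 1.2, "turn": 0},
    {"dx": -0.4, "dy": 0, "dz": 1.5, "turn": 0},
    {"dx": -0.4, "dy": 0, "dz": 1.8, "turn": 0},
    {"dx": -0.5, "dy": 0, "dz": 2.1, "turn": 0},
    {"dx": -0.5, "dy": 0, "dz": 2.4, "turn": 0}
  ]
}}

```text
t: 15.15
tcp_pos: [0.4944, -0.1145, 0.12]
tool_rot: [3.141, -0.003, 0.347]
contact_force: [-1.2, 3.0, 9.1]
gripper_width: -0.0001
```

Call:
{"name": "send_rows", "arguments": {
  "series": [
    {"dx": 0, "dy": 0, "dz": 0.3, "turn": 0},
    {"dx": 0, "dy": 0, "dz": 0.6, "turn": 0},
    {"dx": -0.2, "dy": 0, "dz": 0.9, "turn": 0},
    {"dx": -0.2, "dy": 0, "dz": 1.2, "turn": 0},
    {"dx": -0.3, "dy": 0, "dz": 1.5, "turn": 0},
    {"dx": -0.3, "dy": 0, "dz": 1.8, "turn": 0},
    {"dx": -0.4, "dy": 0, "dz": 2.1, "turn": 0},
    {"dx": -0.4, "dy": 0, "dz": 2.4, "turn": 0}
  ]
}}

```text
t: 15.82
tcp_pos: [0.4939, -0.1147, 0.1176]
tool_rot: [3.141, -0.003, 0.347]
contact_force: [-1.2, 3.0, 7.6]
gripper_width: 0.0001
```

Call:
{"name": "send_rows", "arguments": {
  "series": [
    {"dx": 0, "dy": 0, "dz": 0.3, "turn": 0},
    {"dx": 0, "dy": 0, "dz": 0.6, "turn": 0},
    {"dx": -0.1, "dy": 0, "dz": 0.9, "turn": 0},
    {"dx": -0.1, "dy": 0, "dz": 1.2, "turn": 0},
    {"dx": -0.2, "dy": 0, "dz": 1.4, "turn": 0},
    {"dx": -0.2, "dy": 0, "dz": 1.6, "turn": 0},
    {"dx": -0.3, "dy": 0, "dz": 1.8, "turn": 0},
    {"dx": -0.3, "dy": 0, "dz": 2, "turn": 0}
  ]
}}

```text
t: 16.48
tcp_pos: [0.4937, -0.1148, 0.1161]
tool_rot: [3.141, -0.004, 0.347]
contact_force: [-2.6, 2.2, 12.7]
gripper_width: -0.0003
```

Call:
{"name": "send_rows", "arguments": {
  "series": [
    {"dx": 0, "dy": 0, "dz": 0.2, "turn": 0},
    {"dx": 0, "dy": 0, "dz": 0.4, "turn": 0},
    {"dx": 0, "dy": 0, "dz": 0.6, "turn": 0},
    {"dx": 0, "dy": 0, "dz": 0.8, "turn": 0},
    {"dx": 0, "dy": 0, "dz": 0.9, "turn": 0},
    {"dx": 0, "dy": 0, "dz": 1, "turn": 0},
    {"dx": 0, "dy": 0, "dz": 1, "turn": 0},
    {"dx": 0, "dy": 0, "dz": 1, "turn": 0}
  ]
}}

```text
t: 17.15
tcp_pos: [0.4935, -0.1148, 0.1151]
tool_rot: [3.141, -0.003, 0.347]
contact_force: [-1.9, 2.1, 12.5]
gripper_width: -0.0001
```

Call:
{"name": "send_rows", "arguments": {
  "series": [
    {"dx": 0, "dy": 0, "dz": 0.2, "turn": 0},
    {"dx": 0, "dy": 0, "dz": 0.4, "turn": 0},
    {"dx": 0, "dy": 0, "dz": 0.6, "turn": 0},
    {"dx": 0, "dy": 0, "dz": 0.8, "turn": 0},
    {"dx": 0, "dy": 0, "dz": 1, "turn": 0},
    {"dx": 0, "dy": 0, "dz": 1.2, "turn": 0},
    {"dx": 0, "dy": 0, "dz": 1.2, "turn": 0},
    {"dx": 0, "dy": 0, "dz": 1.2, "turn": 0}
  ]
}}

```text
t: 17.82
tcp_pos: [0.4933, -0.1149, 0.1138]
tool_rot: [3.141, -0.003, 0.347]
contact_force: [-2.2, 2.3, 11.9]
gripper_width: -0.0001
```

Call:
{"name": "send_rows", "arguments": {
  "series": [
    {"dx": 0, "dy": 0, "dz": 0.3, "turn": 0},
    {"dx": 0, "dy": 0, "dz": 0.6, "turn": 0},
    {"dx": 0, "dy": 0, "dz": 0.9, "turn": 0},
    {"dx": 0, "dy": 0, "dz": 1.2, "turn": 0},
    {"dx": 0, "dy": 0, "dz": 1.5, "turn": 0},
    {"dx": 0, "dy": 0, "dz": 1.7, "turn": 0},
    {"dx": 0, "dy": 0, "dz": 1.7, "turn": 0},
    {"dx": 0, "dy": 0, "dz": 1.7, "turn": 0}
  ]
}}

```text
t: 18.48
tcp_pos: [0.493, -0.115, 0.1119]
tool_rot: [3.141, -0.002, 0.347]
contact_force: [-1.3, 1.9, 10.9]
gripper_width: 0.0001
```

Call:
{"name": "send_rows", "arguments": {
  "series": [
    {"dx": 0, "dy": 0, "dz": 0.3, "turn": 0},
    {"dx": 0, "dy": 0, "dz": 0.6, "turn": 0},
    {"dx": 0, "dy": 0, "dz": 0.9, "turn": 0},
    {"dx": 0, "dy": 0, "dz": 1.2, "turn": 0},
    {"dx": 0, "dy": 0, "dz": 1.5, "turn": 0},
    {"dx": 0, "dy": 0, "dz": 1.7, "turn": 0},
    {"dx": 0, "dy": 0, "dz": 1.7, "turn": 0},
    {"dx": 0, "dy": 0, "dz": 1.7, "turn": 0}
  ]
}}

```text
t: 19.15
tcp_pos: [0.4927, -0.1151, 0.1099]
tool_rot: [3.141, -0.001, 0.347]
contact_force: [-2.8, 0.7, 8.8]
gripper_width: -0.0001
```

```bash
python3 -c "
from h import *
rel()
im=r.snapshot('scene');cv2.imwrite('pics/s8.png',cv2.resize(im[60:260,80:340,::-1],None,fx=3,fy=3))
im=r.snapshot('top');cv2.imwrite('pics/t8.png',cv2.resize(im[100:250,200:400,::-1],None,fx=4,fy=4))"
```

```text
t 19.15 case xyz mm [-53.4   1.3 109.9] yaw [ 1.7998e+02 -8.0000e-02  1.9860e+01] F case [-2.5  1.6  8.8] w -0.0001
```

View pics/s8.png

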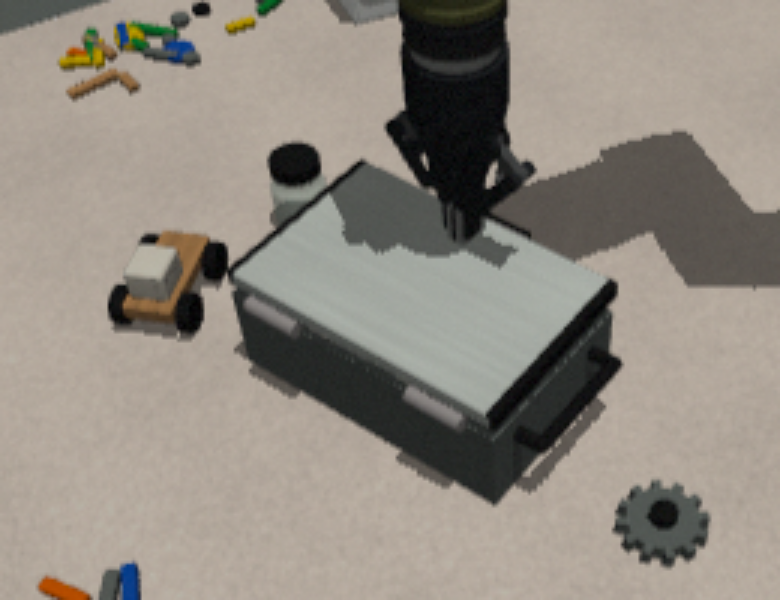

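View pics/t8.png

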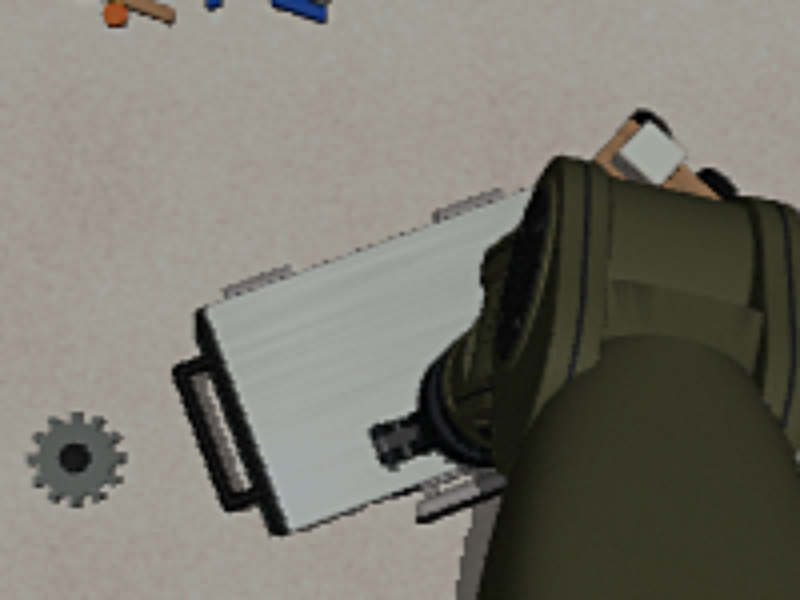

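The lid is nearly shut, about 4 mm above level (tip at crop 460,235 in the scene view). The catch bar lies just ahead of the lid's edge at (455,495) in the top view. I'll keep pressing gently.

Call:
{"name": "send_rows", "arguments": {
  "series": [
    {"dx": 0, "dy": 0, "dz": 0.3, "turn": 0},
    {"dx": 0, "dy": 0, "dz": 0.6, "turn": 0},
    {"dx": 0, "dy": 0, "dz": 0.9, "turn": 0},
    {"dx": 0, "dy": 0, "dz": 1.2, "turn": 0},
    {"dx": 0, "dy": 0, "dz": 1.5, "turn": 0},
    {"dx": 0, "dy": 0, "dz": 1.7, "turn": 0},
    {"dx": 0, "dy": 0, "dz": 1.7, "turn": 0},
    {"dx": 0, "dy": 0, "dz": 1.7, "turn": 0}
  ]
}}

```text
t: 19.92
tcp_pos: [0.4925, -0.1152, 0.1079]
tool_rot: [3.141, -0.001, 0.347]
contact_force: [-2.4, 0.5, 7.4]
gripper_width: 0.0001
```

Call:
{"name": "send_rows", "arguments": {
  "series": [
    {"dx": 0, "dy": 0, "dz": 0.3, "turn": 0},
    {"dx": 0, "dy": 0, "dz": 0.6, "turn": 0},
    {"dx": 0, "dy": 0, "dz": 0.9, "turn": 0},
    {"dx": 0, "dy": 0, "dz": 1.2, "turn": 0},
    {"dx": 0, "dy": 0, "dz": 1.5, "turn": 0},
    {"dx": 0, "dy": 0, "dz": 1.7, "turn": 0},
    {"dx": 0, "dy": 0, "dz": 1.7, "turn": 0},
    {"dx": 0, "dy": 0, "dz": 1.7, "turn": 0}
  ]
}}

```text
t: 20.58
tcp_pos: [0.4922, -0.1152, 0.1059]
tool_rot: [3.141, -0.0, 0.347]
contact_force: [-3.6, 1.5, 6.7]
gripper_width: 0.0005
```

Call:
{"name": "send_rows", "arguments": {
  "series": [
    {"dx": 0, "dy": 0, "dz": 0.3, "turn": 0},
    {"dx": 0, "dy": 0, "dz": 0.6, "turn": 0},
    {"dx": 0, "dy": 0, "dz": 0.9, "turn": 0},
    {"dx": 0, "dy": 0, "dz": 1.1, "turn": 0},
    {"dx": 0, "dy": 0, "dz": 1.3, "turn": 0},
    {"dx": 0, "dy": 0, "dz": 1.5, "turn": 0},
    {"dx": 0, "dy": 0, "dz": 1.5, "turn": 0},
    {"dx": 0, "dy": 0, "dz": 1.5, "turn": 0}
  ]
}}

```text
t: 21.25
tcp_pos: [0.4921, -0.1153, 0.1047]
tool_rot: [3.141, 0.0, 0.346]
contact_force: [-4.0, 0.5, 9.0]
gripper_width: -0.0002
```

Call:
{"name": "send_rows", "arguments": {
  "series": [
    {"dx": 0, "dy": 0, "dz": 0.2, "turn": 0},
    {"dx": 0, "dy": 0, "dz": 0.4, "turn": 0},
    {"dx": 0, "dy": 0, "dz": 0.6, "turn": 0},
    {"dx": 0, "dy": 0, "dz": 0.8, "turn": 0},
    {"dx": 0, "dy": 0, "dz": 1, "turn": 0},
    {"dx": 0, "dy": 0, "dz": 1.2, "turn": 0},
    {"dx": 0, "dy": 0, "dz": 1.2, "turn": 0},
    {"dx": 0, "dy": 0, "dz": 1.2, "turn": 0}
  ]
}}

```text
t: 21.92
tcp_pos: [0.492, -0.1153, 0.1037]
tool_rot: [3.141, 0.0, 0.346]
contact_force: [-3.6, 0.3, 10.8]
gripper_width: 0.0001
```

Call:
{"name": "send_rows", "arguments": {
  "series": [
    {"dx": 0.2, "dy": 0, "dz": 0.2, "turn": 0},
    {"dx": 0.4, "dy": 0, "dz": 0.4, "turn": 0},
    {"dx": 0.4, "dy": 0, "dz": 0.6, "turn": 0},
    {"dx": 0.4, "dy": 0, "dz": 0.8, "turn": 0},
    {"dx": 0.4, "dy": 0, "dz": 1, "turn": 0},
    {"dx": 0.4, "dy": 0, "dz": 1.2, "turn": 0},
    {"dx": 0.4, "dy": 0, "dz": 1.2, "turn": 0},
    {"dx": 0.4, "dy": 0, "dz": 1.2, "turn": 0}
  ]
}}

```text
t: 22.58
tcp_pos: [0.4919, -0.1153, 0.1026]
tool_rot: [3.141, 0.001, 0.346]
contact_force: [-6.0, 1.0, 11.9]
gripper_width: 0.0001
```

Call:
{"name": "send_rows", "arguments": {
  "series": [
    {"dx": 0, "dy": 0, "dz": 0.2, "turn": 0},
    {"dx": 0, "dy": 0, "dz": 0.4, "turn": 0},
    {"dx": 0, "dy": 0, "dz": 0.6, "turn": 0},
    {"dx": 0, "dy": 0, "dz": 0.8, "turn": 0},
    {"dx": 0, "dy": 0, "dz": 1, "turn": 0},
    {"dx": 0, "dy": 0, "dz": 1, "turn": 0},
    {"dx": 0, "dy": 0, "dz": 1, "turn": 0},
    {"dx": 0, "dy": 0, "dz": 1, "turn": 0}
  ]
}}

```text
t: 23.25
tcp_pos: [0.4918, -0.1154, 0.1018]
tool_rot: [3.141, 0.001, 0.346]
contact_force: [-6.0, -0.1, 14.4]
gripper_width: -0.0003
```

Call:
{"name": "send_rows", "arguments": {
  "series": [
    {"dx": -0.3, "dy": 0, "dz": 0.2, "turn": 0},
    {"dx": -0.6, "dy": 0, "dz": 0.4, "turn": 0},
    {"dx": -0.9, "dy": 0, "dz": 0.6, "turn": 0},
    {"dx": -1, "dy": 0, "dz": 0.8, "turn": 0},
    {"dx": -1, "dy": 0, "dz": 1, "turn": 0},
    {"dx": -1, "dy": 0, "dz": 1, "turn": 0},
    {"dx": -1, "dy": 0, "dz": 1, "turn": 0},
    {"dx": -1, "dy": 0, "dz": 1, "turn": 0}
  ]
}}

```text
t: 23.92
tcp_pos: [0.4918, -0.1154, 0.1014]
tool_rot: [3.141, -0.001, 0.346]
contact_force: [-5.5, 1.8, 16.9]
gripper_width: -0.0001
```

Call:
{"name": "send_rows", "arguments": {
  "series": [
    {"dx": -0.3, "dy": 0, "dz": 0.2, "turn": 0},
    {"dx": -0.5, "dy": 0, "dz": 0.4, "turn": 0},
    {"dx": -0.5, "dy": 0, "dz": 0.6, "turn": 0},
    {"dx": -0.5, "dy": 0, "dz": 0.8, "turn": 0},
    {"dx": -0.5, "dy": 0, "dz": 1, "turn": 0},
    {"dx": -0.5, "dy": 0, "dz": 1, "turn": 0},
    {"dx": -0.5, "dy": 0, "dz": 1, "turn": 0},
    {"dx": -0.5, "dy": 0, "dz": 1, "turn": 0}
  ]
}}

```text
t: 24.58
tcp_pos: [0.4918, -0.1154, 0.1007]
tool_rot: [3.141, -0.002, 0.347]
contact_force: [-5.8, 2.2, 18.4]
gripper_width: 0.0001
```

Call:
{"name": "send_rows", "arguments": {
  "series": [
    {"dx": 0, "dy": 0, "dz": 0.2, "turn": 0},
    {"dx": 0, "dy": 0, "dz": 0.4, "turn": 0},
    {"dx": 0, "dy": 0, "dz": 0.5, "turn": 0},
    {"dx": 0, "dy": 0, "dz": 0.6, "turn": 0},
    {"dx": 0, "dy": 0, "dz": 0.7, "turn": 0},
    {"dx": 0, "dy": 0, "dz": 0.7, "turn": 0},
    {"dx": 0, "dy": 0, "dz": 0.7, "turn": 0},
    {"dx": 0, "dy": 0, "dz": 0.7, "turn": 0}
  ]
}}

```text
t: 25.25
tcp_pos: [0.4917, -0.1155, 0.1004]
tool_rot: [3.141, -0.002, 0.347]
contact_force: [-5.7, 2.9, 20.8]
gripper_width: -0.0
```

```bash
python3 -c "
from h import *
rel()
im=r.snapshot('scene');cv2.imwrite('pics/s9.png',cv2.resize(im[110:190,180:300,::-1],None,fx=6,fy=6,interpolation=cv2.INTER_CUBIC))
im=r.snapshot('top');cv2.imwrite('pics/t9.png',cv2.resize(im[180:260,240:340,::-1],None,fx=7,fy=7,interpolation=cv2.INTER_CUBIC))"
```

```text
t 25.25 case xyz mm [-54.4   1.3 100.4] yaw [ 1.7995e+02 -1.3000e-01  1.9860e+01] F case [-4.4  4.6 20.8] w -0.0
```

View pics/t9.png

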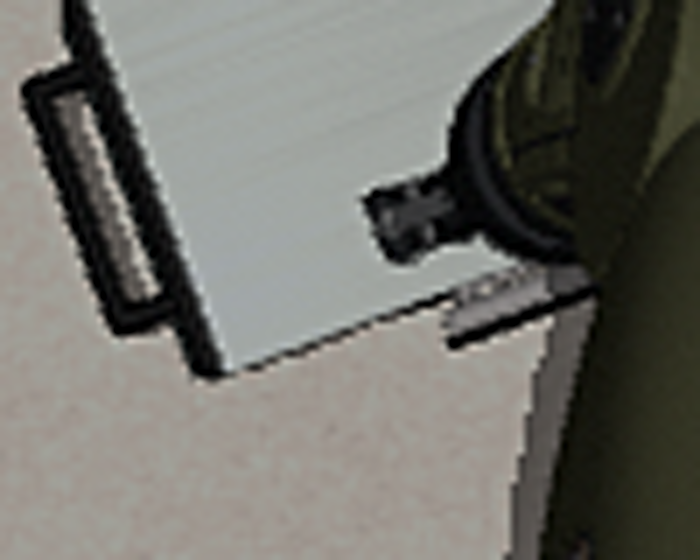

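View pics/s9.png

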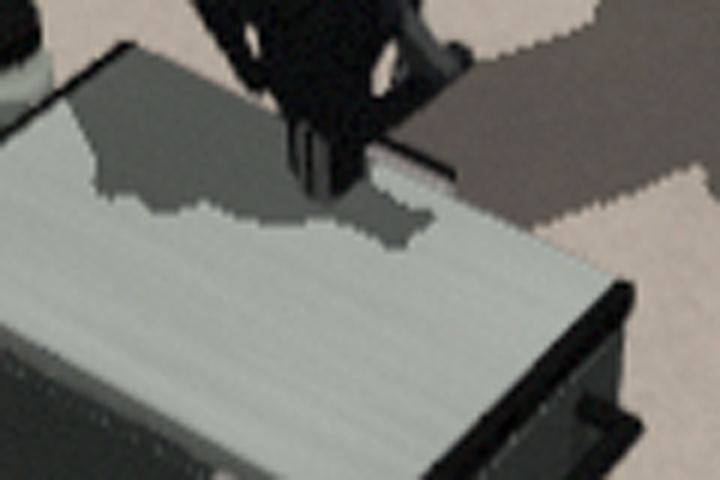

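Call:
{"name": "send_rows", "arguments": {
  "series": [
    {"dx": 0, "dy": 0, "dz": 0.1, "turn": 0},
    {"dx": 0, "dy": 0, "dz": 0.2, "turn": 0},
    {"dx": 0, "dy": 0, "dz": 0.3, "turn": 0},
    {"dx": 0, "dy": 0, "dz": 0.4, "turn": 0},
    {"dx": 0, "dy": 0, "dz": 0.5, "turn": 0},
    {"dx": 0, "dy": 0, "dz": 0.5, "turn": 0},
    {"dx": 0, "dy": 0, "dz": 0.5, "turn": 0},
    {"dx": 0, "dy": 0, "dz": 0.5, "turn": 0}
  ]
}}

```text
t: 26.02
tcp_pos: [0.4918, -0.1154, 0.1004]
tool_rot: [3.141, -0.002, 0.347]
contact_force: [-8.5, 2.1, 24.3]
gripper_width: 0.0001
```

```bash
python3 -c "
from h import *
rel()"
```

```text
t 26.02 case xyz mm [-54.4   1.3 100.4] yaw [ 1.7995e+02 -1.4000e-01  1.9860e+01] F case [-7.4  4.8 24.3] w 0.0001
```

The last 0.5 mm of command gave no travel and 3.5 N more, so the lid is on the hard stop. The edge height of about 99.4 mm also fits noses met at about 118 and the seal from about 105. Now I lift off gently.

Call:
{"name": "send_rows", "arguments": {
  "series": [
    {"dx": 0, "dy": 0, "dz": -1, "turn": 0},
    {"dx": 0, "dy": 0, "dz": -2, "turn": 0},
    {"dx": 0, "dy": 0, "dz": -3, "turn": 0},
    {"dx": 0, "dy": 0, "dz": -4, "turn": 0},
    {"dx": 0, "dy": 0, "dz": -6, "turn": 0},
    {"dx": 0, "dy": 0, "dz": -10, "turn": 0},
    {"dx": 0, "dy": 0, "dz": -15, "turn": 0},
    {"dx": 0, "dy": 0, "dz": -20, "turn": 0}
  ]
}}

```text
t: 26.68
tcp_pos: [0.4914, -0.1156, 0.117]
tool_rot: [-3.141, 0.0, 0.346]
contact_force: [-0.0, 0.7, -0.1]
gripper_width: 0.0
```

Call:
{"name": "send_rows", "arguments": {
  "series": [
    {"dx": 0, "dy": 0, "dz": -15, "turn": 0},
    {"dx": 0, "dy": 0, "dz": -30, "turn": 0},
    {"dx": 0, "dy": 0, "dz": -45, "turn": 0},
    {"dx": 0, "dy": 0, "dz": -60, "turn": 0},
    {"dx": 0, "dy": 0, "dz": -75, "turn": 0},
    {"dx": 0, "dy": 0, "dz": -90, "turn": 0},
    {"dx": 0, "dy": 0, "dz": -105, "turn": 0},
    {"dx": 0, "dy": 0, "dz": -115, "turn": 0}
  ]
}}

```text
t: 27.35
tcp_pos: [0.4921, -0.1158, 0.2336]
tool_rot: [3.14, -0.002, 0.346]
contact_force: [-0.0, 0.2, -0.0]
gripper_width: 0.0002
```

Call:
{"name": "send_rows", "arguments": {
  "series": [
    {"dx": 0, "dy": -25, "dz": 0, "turn": 0},
    {"dx": 0, "dy": -50, "dz": 0, "turn": 0},
    {"dx": 0, "dy": -80, "dz": 0, "turn": 0},
    {"dx": 0, "dy": -110, "dz": 0, "turn": 0},
    {"dx": 0, "dy": -140, "dz": 0, "turn": 0},
    {"dx": 0, "dy": -170, "dz": 0, "turn": 0},
    {"dx": 0, "dy": -200, "dz": 0, "turn": 0},
    {"dx": 0, "dy": -230, "dz": 0, "turn": 0}
  ]
}}

```text
t: 28.02
tcp_pos: [0.4127, 0.1019, 0.2319]
tool_rot: [3.142, -0.0, 0.346]
contact_force: [0.3, 0.1, -0.4]
gripper_width: -0.0002
```

Run:
```python
from h import *
rel()
for n in ("scene","top"):
    im=r.snapshot(n);cv2.imwrite(f"pics/{n}10.png",im[:,:,::-1])
    ci=r.camera_info(n); R=np.array(ci["R"]);t=np.array(ci["t"])
    for q in ("lid_edge","catch","cart","gear","jar","case_hinge"):
        for d in r.landmark_of(n,q)[:1]: print(n,q,round(d["score"],2),np.round(R.T@(np.array(d["at"])-t),4))
    for th in (-.045,.0):
        model(im,n,C,Y,th,f"pics/m10_{n}_{int(th*1000)}.png",(230,110,390,240) if n=="top" else (140,110,300,230))
```

```text
t 28.02 case xyz mm [-56.4 232.6 231.9] yaw [ 1.800e+02 -2.000e-02  1.983e+01] F case [ 0.3 -0.  -0.4] w -0.0002
scene lid_edge 0.75 [ 0.4655 -0.1262  0.1007]
scene catch 0.62 [ 0.4541 -0.1295  0.0885]
scene cart 0.72 [ 0.6844 -0.2961 -0.001 ]
scene gear 0.77 [4.806e-01 1.400e-01 1.000e-04]
scene jar 0.77 [ 0.5424 -0.318   0.003 ]
scene case_hinge 0.82 [ 0.6193 -0.0761  0.0911]
top lid_edge 0.86 [ 0.4618 -0.1252  0.0981]
top catch 0.94 [ 0.4553 -0.128   0.0891]
top cart 0.95 [ 6.820e-01 -2.968e-01 -3.000e-04]
top jar 0.86 [ 5.382e-01 -3.236e-01 -3.000e-04]
top case_hinge 0.6 [ 0.6209 -0.0678  0.0868]
```

View pics/m10_top_-45.png

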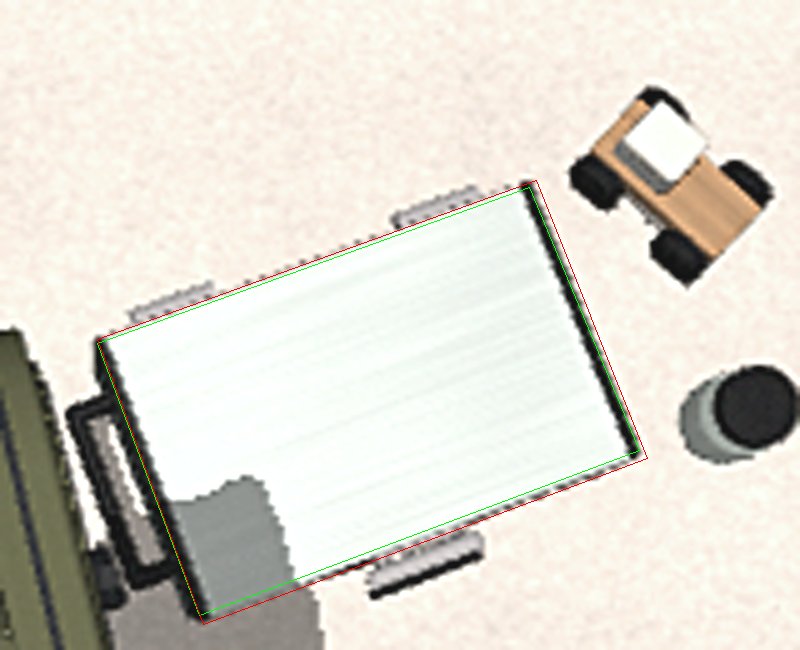

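View pics/m10_scene_-45.png

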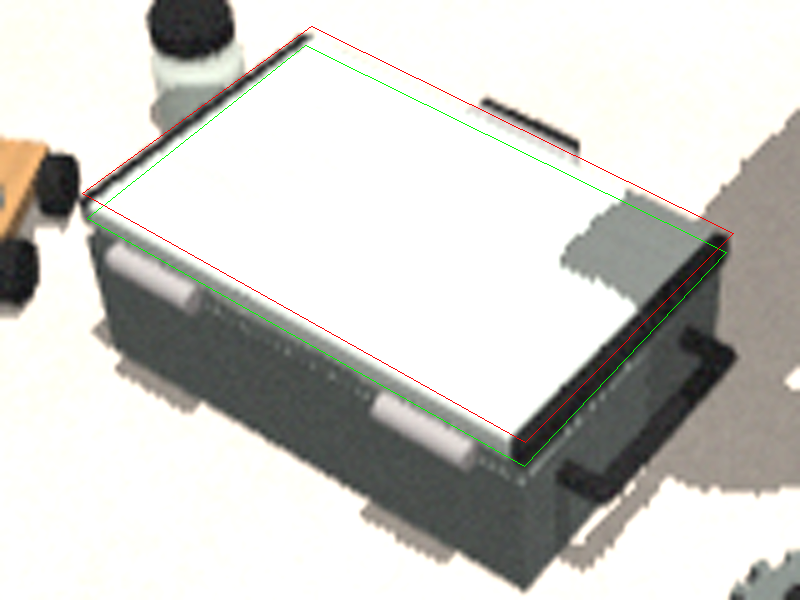

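Both overlays fit the lid at about -0.045 rad, with the cart, jar and gear unmoved. I'll compare the catch's position before and after to confirm it sprang back.

Run:
```python
import cv2,numpy as np
for n,(x0,y0,x1,y1) in {"top":(303,213,328,232),"scene":(232,128,260,146)}.items():
    a=cv2.imread(f"pics/{n}0.png");b=cv2.imread(f"pics/{n}10.png")
    g=[cv2.resize(i[y0-3:y1+6,x0-4:x1+4],None,fx=11,fy=11,interpolation=cv2.INTER_NEAREST) for i in (a,b)]
    cv2.imwrite(f"pics/cmp_{n}.png",cv2.convertScaleAbs(np.hstack(g),alpha=1.3))
```

```text
(no output)
```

View pics/cmp_top.png

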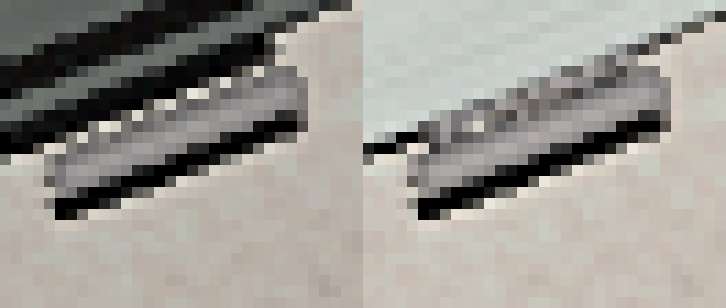

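View pics/cmp_scene.png

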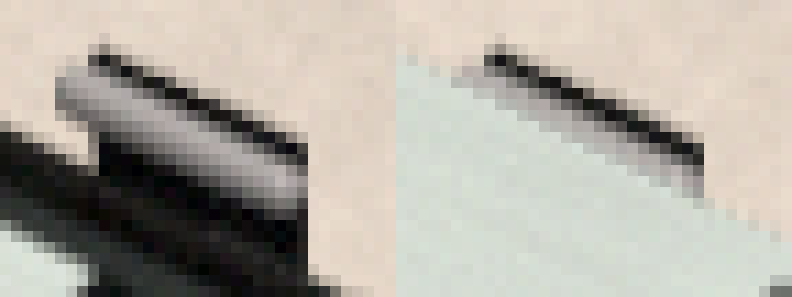

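The catch's black plate sits on the same pixels as at the start in both views (top crop y about 125–210, scene crop about 55–150). It has sprung back to rest over the closed lid.

```bash
python3 -c "
from h import *
rel();print(r.hand_in())"
```

```text
t 28.72 case xyz mm [-56.2 230.8 231.7] yaw [1.800e+02 1.000e-02 1.979e+01] F case [-0.1 -0.4 -0.7] w 0.0005
the job is handed in; nothing more can be done
None
```

The kit case is closed, the catch is shut over the lid, and the job was handed in at 28.7 s of the 72 s allowed; no verdict is reported.

**What I did:**
- I pushed the lid from behind with the shut fingers and eased it down along its arc over about 17 s. It showed about 7–12 N of contact after every move.
- I rode it over the catch at about 12.5 N. I then pressed near the front edge to about 24 N vertically (about 26 N in all), until 0.5 mm more of command gave no travel.
- I lifted off and moved the arm clear, with no contact force left.

**Last checks:**
- **Lid:** its front edge is about 99 mm above the table, a lid angle of about -0.045 rad. The fingertip reading and both cameras agree. This is inside the home range of -0.05 to 0.055, though near its low end.
- **Heights by feel:** the noses met the catch at about 118 mm and the seal began at about 105 mm. Both fit a rim about 7 mm lower than nominal.
- **Catch:** its pixels are the same as before closing in both views, so it is back at rest.
- **Things round the case:** the cart, jar and gear read unmoved within the detectors' error. The final top view search missed the gear, but the scene view found it in place.

I felt no distinct snap as the catch closed. That it is closed rests on the hard stop, the edge height and the catch's position.

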